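# Close the two-part casting mould on its guide pins

## Task

Close the mould: take the top half of the mould by its black handle from the sloping blue rest and lower it, level and gently, over the two guide pins of the lower half, the orange-marked end over the orange-marked end, until it sits flush all over, then let go. Do not drop it or force it, and leave the small jars and the eye loupe where they stand.

Things in the scene. Friction and masses are not known exactly. Their poses are not given: they have to be found in the camera images.
- handle (a point): Centre of the black handle bar of the loose top half (plate 84x160x12 mm, 0.3-0.5 kg, balanced under it). Bar: 94 long (y), 14 thick (x), 16 high, centre 42 mm above the plate's underside, 22 mm clear under it; posts at y = -36, +36. Plate axes: z out of the upper face, y along the 160 side to the orange end. At first z leans 25 degrees towards the robot's side and x points up the slope.
- hole_big (a point): Centre of the big through hole (16 mm diameter, slightly chamfered) at the plate's underside, at the orange-marked end: in the plate's axes, at (0, +62, -42) mm from the handle centre. The plate is 12 mm thick. Axes as the handle's.
- hole_small (a point): Centre of the small through hole (13 mm diameter) at the plate's underside, at the unmarked end: at (0, -62, -42) mm from the handle centre. Axes as the handle's.
- lower_half: Lower mould half, fixed: dark steel foot 104x196x12 mm, aluminium block 84x160 mm on it, flat upper face (seat) 37 mm above the bench; upright guide pins at y = +62 (big) and -62 mm (small). Origin: centre of underside; z up, y to the orange-marked end with the big pin, -x roughly to the robot. Closed, the plate's axes match these and the handle centre is at (0, 0, 79) mm.
- pin_foot_big (a point): Foot of the big guide pin, on its axis at seat height (37 mm above the bench). The pin is 12 mm in diameter and 40 mm tall; its uppermost 10 mm taper to 4 mm diameter.
- pin_foot_small (a point): Foot of the small guide pin, on its axis at seat height. The pin is 9 mm in diameter and 40 mm tall; its uppermost 10 mm taper to 4 mm diameter. Closed, the holes' centres at the underside coincide with the two pin feet.
- rest: Blue sheet-metal sloping rest, fixed: foot 110x170 mm, deck 104x170 mm rising at 25 degrees along its +x (away from the robot), with a lip 10 mm high along the low edge towards the robot. Origin: centre of underside, z up; deck middle 140 mm above it, top edge 162 mm, low edge 118 mm. It may stand left or right of the lower half.
- jar_flux: Small glass jar with a black screw cap, 34 mm diameter, 48 mm tall, loose, behind the lower half; leave it. Origin at the centre of its underside.
- loupe: Black eye loupe, 29 mm diameter, 24 mm tall, loose, in front of the lower half; leave it. Origin at the centre of its underside.
- jar_rouge: Small glass jar with a white cap, 28 mm diameter, 42 mm tall, loose, behind the rest; leave it. Origin at the centre of its underside.
Mind the look-alikes: they are no part of the job. Several things have the shape of the lower_half; the one meant has the colours described above.

How it is judged:
On the way:
1. the top half is being lowered level (within 8 degrees) over both pins, pins in their holes, 5 to 35 mm above the seat, for at least 0.2 s (angle between handle's own z axis and vertical below 0.14 rad and horizontal distance between hole_big and pin_foot_big below 0.006 m and z of hole_big in the frame of lower_half between 0.042 and 0.072 m and horizontal distance between hole_small and pin_foot_small below 0.006 m and z of hole_small in the frame of lower_half between 0.042 and 0.072 m), for 0.2 s.
At the end, for the whole second after the job is handed in: The top half is released and sits flush on the lower half: both holes, at the underside, are within 3.5 mm sideways of their own pin's axis and no more than 2 mm above the seat, and the plate is level within 2 degrees (horizontal distance between hole_big and pin_foot_big below 0.0035 m and z of each of hole_big, hole_small in the frame of lower_half below 0.039 m and horizontal distance between hole_small and pin_foot_small below 0.0035 m and angle between handle's own z axis and vertical below 0.035 rad); the robot touches nothing.
It fails at once if the top half is pressed or slammed onto the lower half with more than 70 N (contact force between top_half and lower_half above 70 N).
It fails at once if the black-capped jar is moved by more than 20 mm (distance of jar_flux from where it was at the start of the episode above 0.02 m).
It fails at once if the eye loupe is moved by more than 20 mm (distance of loupe from where it was at the start of the episode above 0.02 m).
It fails at once if the white-capped jar is moved by more than 20 mm (distance of jar_rouge from where it was at the start of the episode above 0.02 m).
It also fails if it takes over 51 s, if anything falls off the work surface, if the arm or the gripper's body presses on something with over 40 N, if the wrist force passes 120 N, or if a joint passes its speed limit or range.

## Robot

A 7-joint arm with a two-finger parallel gripper is mounted at the origin on a cart in front of the work surface, level with it; the furniture and walls round the work are solid. World frame = base frame: x ahead of the robot, y to its left, z up, the work surface at z = 0. Lengths are in m, angles in rad, forces in N, time in s.
With the tool pointing down it reaches from about 0.425 to 0.875 m from the base axis. Payload 4.7 kg.
Tool frame: the origin (TCP) lies on the centre line of the jaws, within the pads' length; the fingertips stand 17 mm ahead of it and the grasp point (between the pads) lies 2 mm behind it; z points along the fingers, y is the line along which they close (so a half turn about z gives the same grasp; the last joint's range is limited). The gripper opens to 87 mm and grips with 3 to 60 N. Pads are 19 mm wide; open, the fingers measure 117 mm over their backs; the gripper's body (75 mm by 190 mm) begins 51 mm behind the grasp point.
Start: joints at [1.235, 0.321, -0.07, 1.45, 0.023, 1.371, -0.057], TCP at [0.223, -0.611, 0.24] pointing down, gripper open.
Joint ranges: [-2.86, 2.86], [-0.3, 2.09], [-1.38, 1.24], [0.06, 2.45], [-1.56, 4.7], [0.09, 2.05], [-2.69, 2.69]. Speed limits (rad/s): [2.57, 2.57, 3.14, 3.14, 3.14, 3.14, 3.14].

## Interface

Orientations are given as a unit quaternion [w, x, y, z].
In Python, from station import status, eyes, job_done gives the robot as it stands.
- The arm moves only by the tool arm_command, never from a script. Its arguments are lists of equal length, an entry for each row: "translation": the shift along the tool's x, y, z each as a share of 0.3 m, from -1 to 1, a list of three; "angular": the turn, a rotation vector about the tool's x, y, z each as a share of 2 rad, from -1 to 1, a list of three; "jaw": the opening, from 0 (shut) to 1 (fully open). In form: {"translation": [[dx, dy, dz], ...], "angular": [[ax, ay, az], ...], "jaw": [jaw, ...]}. A call has 1 to 20 rows; each row is the pose to reach, as a shift and turn from the pose commanded when the call began, along the tool's axes at that moment; what a row does not reach only later rows make up. A row lasts 1/10 s, in which the tool goes at most 50 mm and 8.59 degrees, less where a joint would pass 70% of its speed; a pose out of reach is approached as far as the arm can. A call with a number of a shift or a turn outside -1 to 1 is refused whole. A call with a gripper value outside its range is refused whole. The fingers move at their own pace and stop on an object; the grip force is fixed at half the most. Time passes only in rows, so rows that repeat a pose let the fingers close. It gives the time, the measured TCP pose, the force, the opening and the grip force at its end, in the units of the state.
- status.observe(): the state, without advancing time (a new reading comes with each control period).
- eyes.camera(name): name is "scene" or "top" or "wrist"; returns the picture (480x640x3 uint8, blue, green, red); there is no depth.
- eyes.camera_model(name): a dict with "fovy" (degrees; the focal length in pixels is half the picture's height over the tangent of half this angle, whatever the lens; pixels are square), "cx", "cy" (the principal point, pixels), "extrinsics" (4x4, takes a point from camera to world coordinates). Camera axes: x right, y up, looking along -z (the intrinsics and any distortion apply to the point x, -y, -z); pixel columns grow to the right and rows downward; lengths in m; the calibration is good to about 2 mm. A picture is of the moment at which its call begins: read the wrist's pose just before it. camera_model takes no time and is no camera call; for the wrist camera it gives the pose at the moment of the call.
- job_done(): hands the job in; it is judged then, once.
The state is a dict: "time": time; "q": joint angles; "joint_vel": joint speeds; "joint_torque": joint torques, N m; "position": TCP position; "eef_rot": TCP orientation; "wrist_force": force on the tool from outside, world axes, zero at the start; "ft_torque": the same for the moment, N m; "finger_gap": opening from 0.0 (shut) to 1.0 (fully open); "grip_force": force on a finger pad.
Only numpy, scipy, OpenCV 4.12 (cv2) and the standard library are available. Lean on these libraries where they do the work, as an engineer would, in place of code of your own. Each camera call takes 0.05 s, during which the arm holds its last target. There are 200 camera calls.

## Working session

There is one attempt and no reset: what is moved stays moved. The work goes in short steps, Python scripts to look and compute and a tool call to move; the robot and the scene stay as the last step left them, time stands still between calls to the robot, and variables do not carry over. Pictures are saved under pics/ and viewed, at most 11 in all, crops included, and the job is handed in when it is done.

Besides the shell and the picture viewer there is one more tool, called after "Call:" as name(argument=value, ...), one argument or row to a line, values as JSON. arm_command: Moves the arm, as the interface text tells. Its arguments: {"type":"object","properties":{"translation":{"type":"array","items":{"type":"array","items":{"type":"number"}}},"angular":{"type":"array","items":{"type":"array","items":{"type":"number"}}},"jaw":{"type":"array","items":{"type":"number"}}},"required":["translation","angular","jaw"]}

```bash
mkdir -p pics; ls; python3 - <<'E'
from station import status, eyes
import cv2
s=status.observe(); print({k:s[k] for k in('time','position','eef_rot','finger_gap','wrist_force')})
for n in('scene','top'):
    m=eyes.camera_model(n); print(n,m)
    cv2.imwrite(f'pics/{n}0.png',eyes.camera(n))
E
```

```text
pics
{'time': 0.0, 'position': array([ 0.22253697, -0.61017401,  0.23845885]), 'eef_rot': array([-9.28416540e-04,  9.84741676e-01,  1.74019884e-01, -2.24136870e-04]), 'finger_gap': 1.000118962901573, 'wrist_force': array([ 0.29841283, -0.06573016, -0.28168324])}
scene {'fovy': 53.43802563939766, 'cx': 314.269416279329, 'cy': 236.13201903098246, 'extrinsics': array([[ 0.9744794 , -0.20315769,  0.09548224,  0.71152286],
       [ 0.22421052,  0.86016525, -0.45808884, -0.54758923],
       [ 0.01093377,  0.46780626,  0.8837634 ,  1.03627093],
       [ 0.        ,  0.        ,  0.        ,  1.        ]])}
top {'fovy': 53.234157756646155, 'cx': 318.75832223562867, 'cy': 246.05361091038705, 'extrinsics': array([[-3.33102162e-03,  9.97183613e-01, -7.49249363e-02,
         5.39134731e-01],
       [-9.99993770e-01, -3.23416568e-03,  1.41399988e-03,
        -9.64649156e-02],
       [ 1.16769786e-03,  7.49291796e-02,  9.97188174e-01,
         1.45672933e+00],
       [ 0.00000000e+00,  0.00000000e+00,  0.00000000e+00,
         1.00000000e+00]])}
```

View pics/scene0.png

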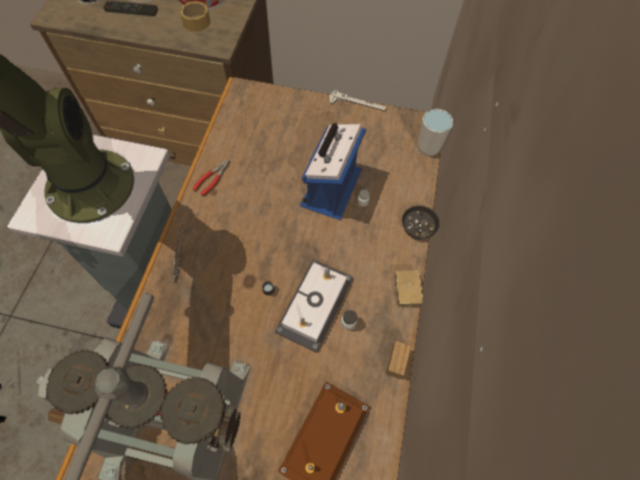

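View pics/top0.png

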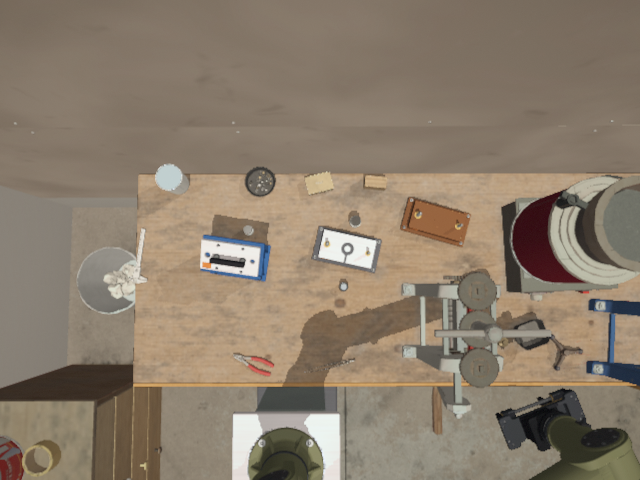

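```bash
python3 - <<'E'
import cv2
a=cv2.imread('pics/top0.png')[180:300,190:390]
cv2.imwrite('pics/c1.png',cv2.resize(a,None,fx=4,fy=4,interpolation=cv2.INTER_CUBIC))
E
```

```text
(no output)
```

View pics/c1.png

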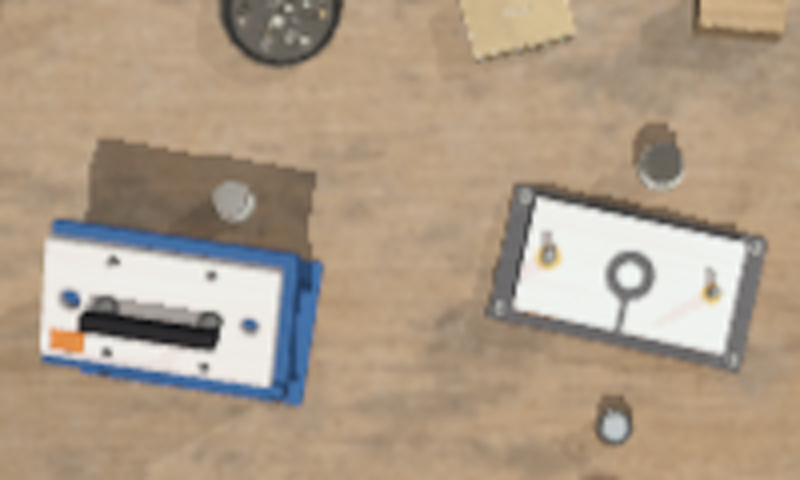

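```bash
cat >h.py <<'E'
import numpy as np, cv2
from station import status, eyes
from scipy.spatial.transform import Rotation as R
def rot(q): return R.from_quat([q[1],q[2],q[3],q[0]])
def K(m):
    f=240/np.tan(np.radians(m['fovy'])/2); return np.array([[f,0,m['cx']],[0,f,m['cy']],[0,0,1.]])
def ray(m,px):
    E=np.array(m['extrinsics']); f=K(m)[0,0]
    d=np.array([(px[0]-m['cx'])/f,-(px[1]-m['cy'])/f,-1.]); return E[:3,3],E[:3,:3]@d
def at_z(m,px,z):
    o,d=ray(m,px); return o+d*(z-o[2])/d[2]
def proj(m,P):
    E=np.array(m['extrinsics']); c=(np.atleast_2d(P)-E[:3,3])@E[:3,:3]; f=K(m)[0,0]
    return np.c_[m['cx']-f*c[:,0]/c[:,2], m['cy']+f*c[:,1]/c[:,2]]
def cmd(P,Rt):
    """relative move from present (measured) pose: shares"""
    s=status.observe(); R0=rot(s['eef_rot']); t=R0.inv().apply(np.array(P)-s['position'])/.3
    a=(R0.inv()*Rt).as_rotvec()/2; return t.round(4),a.round(4)
def down(yaw):  # tool pointing down, tool y axis along (cos,sin)(yaw)
    y=np.array([np.cos(yaw),np.sin(yaw),0]);z=np.array([0,0,-1.]); return R.from_matrix(np.c_[np.cross(y,z),y,z])
E
python3 - <<'E'
from h import *
m=eyes.camera_model('top')
for n,c,z in [('big',(548,255),.037),('small',(711,291),.037),('seatC',(630,275),.037),('handle',(150,328),.175),('hL',(80,320),.175),('hR',(217,335),.175),('holeb',(70,298),.155),('holes',(250,325),.155),('flux',(660,160),.048),('loupe',(614,425),.024),('rouge',(233,200),.042)]:
    print(n,at_z(m,(190+c[0]/4,180+c[1]/4),z).round(4))
s=status.observe();w=eyes.camera_model('wrist');E=w['extrinsics'];R0=rot(s['eef_rot'])
print(w['fovy'],w['cx'],w['cy']);print('cam in tool',R0.inv().apply(E[:3,3]-s['position']).round(4));print((R0.inv().as_matrix()@E[:3,:3]).round(3)); print(R0.as_matrix().round(3))
E
```

```text
big [ 0.6526 -0.123   0.037 ]
small [ 0.6254 -0.2439  0.037 ]
seatC [ 0.6375 -0.1839  0.037 ]
handle [0.5934 0.1461 0.175 ]
hL [0.5989 0.193  0.175 ]
hR [0.5886 0.1013 0.175 ]
holeb [0.6149 0.2045 0.155 ]
holes [0.5961 0.082  0.155 ]
flux [ 0.722  -0.2061  0.048 ]
loupe [ 0.5264 -0.1719  0.024 ]
rouge [0.6939 0.1107 0.042 ]
68.29751518533621 316.75336306777547 239.91887271286478
cam in tool [ 0.0673  0.0002 -0.1449]
[[ 0.     0.968  0.249]
 [ 1.    -0.     0.001]
 [ 0.001  0.249 -0.968]]
[[ 0.939  0.343 -0.001]
 [ 0.343 -0.939  0.002]
 [-0.    -0.002 -1.   ]]
```

```bash
python3 - <<'E'
from h import *
s=status.observe()
for n in('scene','top'):
    m=eyes.camera_model(n); print(n,proj(m,[s['position'],s['position']+[0,0,.2],[.4,-.45,0],[.4,-.45,.2],[0,0,0]]).round())
a=eyes.camera('wrist'); cv2.imwrite('pics/w0.png',a)
E
```

```text
scene [[ -15.  452.]
 [-120.  441.]
 [ 173.  399.]
 [ 144.  379.]
 [  90.  186.]]
top [[525. 409.]
 [567. 434.]
 [436. 328.]
 [455. 335.]
 [286. 466.]]
```

View pics/w0.png

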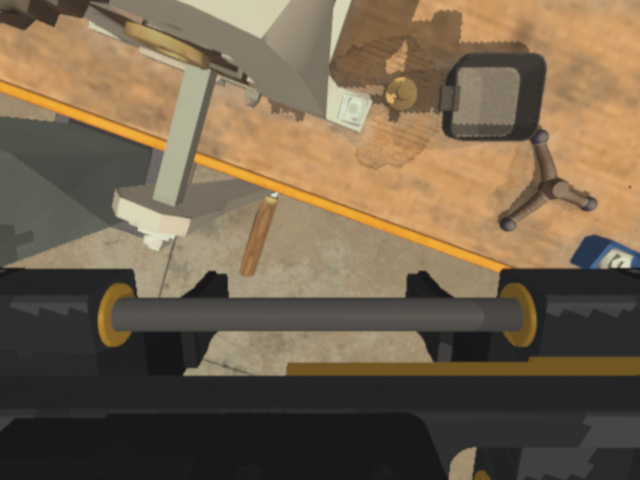

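```bash
python3 - <<'E'
from h import *
a,b=eyes.camera_model('top'),eyes.camera_model('scene')
def tri(p,q):
    o1,d1=ray(a,p);o2,d2=ray(b,q);t=np.linalg.lstsq(np.c_[d1,-d2],o2-o1,rcond=None)[0]
    A=o1+t[0]*d1;B=o2+t[1]*d2;print(((A+B)/2).round(3),np.linalg.norm(A-B).round(3))
tri((493,333),(112,383));tri((408,335),(148,298));tri((479,292),(193,409));tri((480,368),(80,382));tri((545,337),(75,470))
E
```

```text
[ 0.425 -0.486  0.377] 0.002
[ 0.397 -0.324  0.275] 0.031
[ 0.517 -0.486  0.286] 0.007
[ 0.332 -0.487  0.276] 0.005
[ 0.42  -0.596  0.378] 0.013
```

Call:
arm_command(
  translation=[
    [0, 0, -0.87],
    [0, 0, -0.87],
    [0, 0, -0.87],
    [0, 0, -0.87],
    [0, 0, -0.87],
    [0, 0, -0.87],
    [0, 0, -0.87],
  ],
  angular=[
    [0, 0, 0],
    [0, 0, 0],
    [0, 0, 0],
    [0, 0, 0],
    [0, 0, 0],
    [0, 0, 0],
    [0, 0, 0],
  ],
  jaw=[1, 1, 1, 1, 1, 1, 1],
)

```text
time: 0.85
position: [0.223, -0.6111, 0.5031]
eef_rot: [0.002, 0.985, 0.174, 0.001]
wrist_force: [0.5, -0.8, -0.8]
finger_gap: 0.999
grip_force: 0.0
```

```bash
python3 - <<'E'
from h import *
s=status.observe();print(s['time'],s['position'],s['q'].round(2))
for az,r,tx in [(-63,.57,28),(-55,.5,36),(-45,.5,46),(-35,.52,57)]:
    a=np.radians(az); print(*cmd([r*np.cos(a),r*np.sin(a),.5],down(np.radians(tx-90))))
E
```

```text
0.85 [ 0.22303739 -0.6111114   0.50314265] [ 1.21  0.36 -0.06  0.88  0.02  1.9  -0.05]
[ 0.2299 -0.2825  0.0092] [ 0.0024  0.0001 -0.0694]
[ 0.4299 -0.5583  0.0079] [ 0.0024  0.0002 -0.1392]
[ 0.703  -0.6574  0.0074] [ 0.0024  0.0004 -0.2265]
[ 0.9929 -0.7478  0.0071] [ 0.0024  0.0007 -0.3225]
```

Call:
arm_command(
  translation=[
    [0.23, -0.28, 0],
    [0.23, -0.28, 0],
    [0.23, -0.28, 0],
    [0.43, -0.56, 0],
    [0.43, -0.56, 0],
    [0.7, -0.66, 0],
    [0.7, -0.66, 0],
    [0.99, -0.75, 0],
    [0.99, -0.75, 0],
    [0.99, -0.75, 0],
  ],
  angular=[
    [0, 0, -0.07],
    [0, 0, -0.07],
    [0, 0, -0.07],
    [0, 0, -0.14],
    [0, 0, -0.14],
    [0, 0, -0.23],
    [0, 0, -0.23],
    [0, 0, -0.32],
    [0, 0, -0.32],
    [0, 0, -0.32],
  ],
  jaw=[1, 1, 1, 1, 1, 1, 1, 1, 1, 1],
)

```text
time: 1.85
position: [0.4288, -0.2921, 0.4982]
eef_rot: [-0.002, 0.877, 0.48, 0.001]
wrist_force: [0.1, -0.6, -0.3]
finger_gap: 0.999
grip_force: 0.0
```

```bash
python3 - <<'E'
from h import *
s=status.observe();print(s['time'],s['position'],s['q'].round(2))
for p in ([.56,-.27,.4],[.623,-.249,.25],[.623,-.249,.16]):
    print(*cmd(p,down(np.radians(-12.7))))
E
```

```text
1.85 [ 0.42877931 -0.29211002  0.49822548] [ 0.9   0.07 -0.38  1.25  0.02  1.84 -0.04]
[0.2968 0.3297 0.3274] [-0.0012 -0.0018 -0.1738]
[0.4674 0.4703 0.8275] [-0.0012 -0.0018 -0.1738]
[0.4664 0.4712 1.1275] [-0.0012 -0.0018 -0.1738]
```

Call:
arm_command(
  translation=[
    [0.3, 0.33, 0.33],
    [0.3, 0.33, 0.33],
    [0.3, 0.33, 0.33],
    [0.47, 0.47, 0.97],
    [0.47, 0.47, 0.97],
    [0.47, 0.47, 0.97],
    [0.47, 0.47, 0.97],
    [0.47, 0.47, 0.97],
    [0.47, 0.47, 0.97],
  ],
  angular=[
    [0, 0, -0.1],
    [0, 0, -0.1],
    [0, 0, -0.17],
    [0, 0, -0.17],
    [0, 0, -0.17],
    [0, 0, -0.17],
    [0, 0, -0.17],
    [0, 0, -0.17],
    [0, 0, -0.17],
  ],
  jaw=[1, 1, 1, 1, 1, 1, 1, 1, 1],
)

```text
time: 2.75
position: [0.6179, -0.2566, 0.2054]
eef_rot: [-0.003, 0.787, 0.617, -0.002]
wrist_force: [-0.4, -0.0, 1.5]
finger_gap: 0.998
grip_force: 0.0
```

```bash
python3 - <<'E'
from h import *
import pickle
s=status.observe();m=eyes.camera_model('wrist');a=eyes.camera('wrist');pickle.dump((s,m,a),open('low.pkl','wb'))
print(s['position'],s['time'])
P=[[.6526,-.123,.077],[.6254,-.2439,.077],[.6526,-.123,.037],[.6254,-.2439,.037]]
print(proj(m,P).round())
c=a[0:300,170:470];cv2.imwrite('pics/w1.png',cv2.resize(c,None,fx=2,fy=2,interpolation=cv2.INTER_CUBIC))
E
```

```text
[ 0.61791777 -0.25658154  0.2054485 ] 2.75
[[321.  45.]
 [324. 219.]
 [321.  59.]
 [323. 211.]]
```

View pics/w1.png

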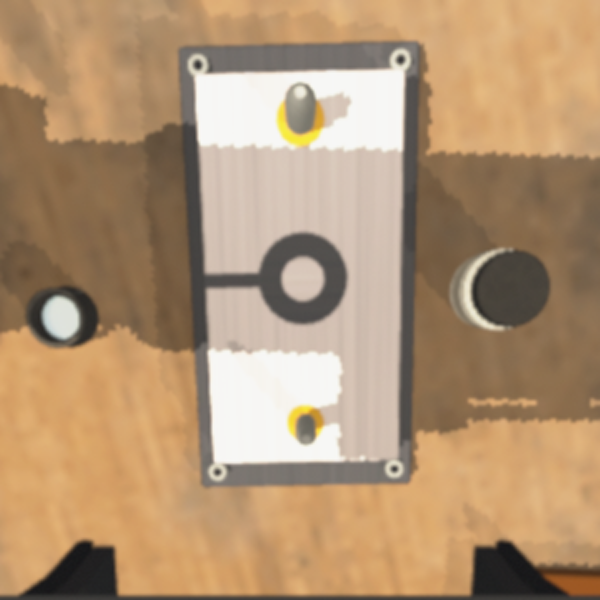

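```bash
cat >>h.py <<'E'
from scipy.optimize import least_squares
def fitlow(m,obs,zs=0):
    """obs: list of (local xyz, full pixel); returns x,y,yaw"""
    L=np.array([o[0] for o in obs]);U=np.array([o[1] for o in obs])
    f=lambda p:(proj(m,R.from_euler('z',p[2]).apply(L)+[p[0],p[1],zs])-U).ravel()
    r=least_squares(f,[.637,-.184,-.22]); return r.x,r.fun.reshape(-1,2)
E
python3 - <<'E'
from h import *
import pickle
s,m,a=pickle.load(open('low.pkl','rb'))
C=lambda x,y:(170+x/2-.25,y/2-.25)
pins=[((0,.062,.077),C(300,91)),((0,-.062,.077),C(305,439)),((0,.062,.037),C(300,122)),((0,-.062,.037),C(305,423))]
bl=[((-.042,.08,.037),C(194,72)),((.042,.08,.037),C(406,68)),((.042,-.08,.037),C(401,460)),((-.042,-.08,.037),C(212,463)),
((-.052,.098,.012),C(180,47)),((.052,.098,.012),C(421,42)),((.052,-.098,.012),C(411,484)),((-.052,-.098,.012),C(203,487))]
for o in (pins,pins+bl):
    p,r=fitlow(m,o);print(p.round(4),np.degrees(p[2]).round(2));print(r.round(1).tolist())
# arm centre
q,_=fitlow(m,pins+bl); print('tool rot',rot(s['eef_rot']).as_matrix().round(4))
# go look at rest
for P in ([.60,-.10,.33],[.60,.08,.36]): print(*cmd(P,down(np.radians(-9))))
E
```

```text
[ 0.6379 -0.1837 -0.2213] -12.68
[[-0.0, 0.4], [0.2, 0.6], [-0.0, -1.0], [-0.2, 0.0]]
[ 0.6381 -0.1838 -0.2215] -12.69
[[0.4, 0.5], [0.5, 0.7], [0.4, -1.0], [0.2, 0.1], [0.4, 0.5], [-0.2, 0.1], [-1.2, 0.4], [0.8, 0.4], [-1.2, -1.0], [0.3, -1.4], [0.2, 0.4], [-0.9, 0.6]]
tool rot [[ 0.2382  0.9712 -0.0069]
 [ 0.9712 -0.2382  0.0029]
 [ 0.0012 -0.0074 -1.    ]]
[ 0.4949 -0.188  -0.4034] [-0.0012  0.     -0.0422]
[ 1.0774 -0.3317 -0.5031] [-0.0012  0.     -0.0422]
```

```bash
cat >>h.py <<'E'
def plateR(yaw,tilt=25): return R.from_euler('z',yaw)*R.from_euler('y',-np.radians(tilt))
def toolR(Rp):
    M=Rp.as_matrix(); return R.from_matrix(np.c_[M[:,1],M[:,0],-M[:,2]])
E
python3 - <<'E'
from h import *
print(*cmd([.60,-.2,.30],down(np.radians(-12.7))))
print(*cmd([.57,0,.32],toolR(plateR(np.radians(-8.7),10))))
E
```

```text
[ 0.1712 -0.1081 -0.3035] [-0.0012  0.0001 -0.0099]
[ 0.7946 -0.3647 -0.3697] [-0.0884  0.0039 -0.0447]
```

Call:
arm_command(
  translation=[
    [0.17, -0.1, -0.32],
    [0.17, -0.1, -0.32],
    [0.17, -0.1, -0.32],
    [0.8, -0.36, -0.38],
    [0.8, -0.36, -0.38],
    [0.8, -0.36, -0.38],
    [0.8, -0.36, -0.38],
    [0.8, -0.36, -0.38],
  ],
  angular=[
    [0, 0, 0],
    [0, 0, 0],
    [0, 0, 0],
    [-0.09, 0, -0.04],
    [-0.09, 0, -0.04],
    [-0.09, 0, -0.04],
    [-0.09, 0, -0.04],
    [-0.09, 0, -0.04],
  ],
  jaw=[1, 1, 1, 1, 1, 1, 1, 1],
)

```text
time: 3.6
position: [0.5719, 0.0102, 0.3283]
eef_rot: [0.073, 0.755, 0.649, 0.058]
wrist_force: [0.6, 1.5, 0.2]
finger_gap: 1.004
grip_force: 0.0
```

```bash
python3 - <<'E'
from h import *
s=status.observe();print(s['position'])
Rp=plateR(np.radians(-8.7)); h=np.array([.593,.146,.175])
P=h+Rp.apply([0,-.067,.11]);print(P,*cmd(P,toolR(Rp)))
E
```

```text
[0.57188496 0.01018544 0.32833112]
[0.53691241 0.08680272 0.27469386] [ 0.2361 -0.1839  0.1456] [-0.1247  0.0031  0.0014]
```

Call:
arm_command(
  translation=[
    [0.24, -0.18, 0.15],
    [0.24, -0.18, 0.15],
    [0.24, -0.18, 0.15],
    [0.24, -0.18, 0.15],
    [0.24, -0.18, 0.15],
    [0.24, -0.18, 0.15],
  ],
  angular=[
    [-0.06, 0, 0],
    [-0.12, 0, 0],
    [-0.12, 0, 0],
    [-0.12, 0, 0],
    [-0.12, 0, 0],
    [-0.12, 0, 0],
  ],
  jaw=[1, 1, 1, 1, 1, 1],
)

```text
time: 4.2
position: [0.5417, 0.0788, 0.2725]
eef_rot: [0.162, 0.745, 0.633, 0.134]
wrist_force: [0.6, -0.1, -0.0]
finger_gap: 0.997
grip_force: 0.0
```

```bash
python3 - <<'E'
from h import *
import pickle
s=status.observe();m=eyes.camera_model('wrist');a=eyes.camera('wrist');pickle.dump((s,m,a),open('pl.pkl','wb'))
print(s['position'],s['time'],s['wrist_force'])
c=a[0:300,130:530];cv2.imwrite('pics/w2.png',cv2.resize(c,None,fx=2,fy=2,interpolation=cv2.INTER_CUBIC))
E
```

```text
[0.54174047 0.07884744 0.27252427] 4.2 [ 0.60461497 -0.08310372 -0.02230331]
```

View pics/w2.png

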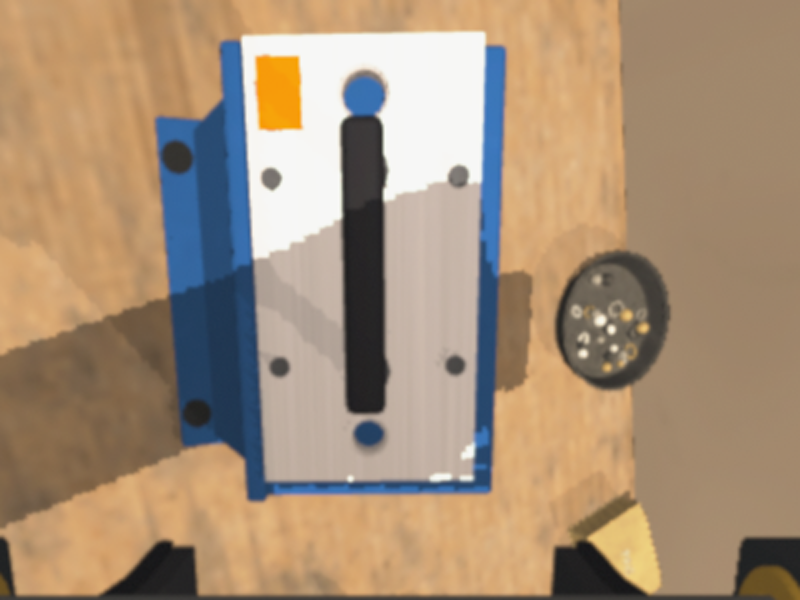

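```bash
python3 - <<'E'
from h import *
import pickle
s,m,a=pickle.load(open('pl.pkl','rb'))
C=lambda x,y:(130+x/2-.25,y/2-.25)
o=[((-.042,.08,-.03),C(242,36)),((.042,.08,-.03),C(486,32)),((.042,-.08,-.03),C(475,482)),((-.042,-.08,-.03),C(265,484)),
((0,.062,-.03),C(365,91)),((0,-.062,-.03),C(369,433)),((0,.047,.008),C(362,115)),((0,-.047,.008),C(366,413))]
L=np.array([x[0] for x in o]);U=np.array([x[1] for x in o])
def f6(p): return (proj(m,R.from_euler('zyx',p[3:]).apply(L)+p[:3])-U).ravel()
p0=[.593,.146,.175,-.15,-.436,0]
r=least_squares(f6,p0);print(r.x[:3].round(4),np.degrees(r.x[3:]).round(2),r.fun.reshape(-1,2).round(1).tolist())
f4=lambda p:f6([p[0],p[1],p[2],p[3],-np.radians(25),0])
r=least_squares(f4,p0[:4]);p=r.x;print(p[:3].round(4),np.degrees(p[3]).round(2),r.fun.reshape(-1,2).round(1).tolist())
np.save('h.npy',p)
Rp=plateR(p[3]);T=toolR(Rp)
for z in(.1,.03,-.002): print(*cmd(p[:3]+Rp.apply([0,0,z]),T))
E
```

```text
[0.5921 0.1468 0.1781] [ -9.45 -24.72  -4.1 ] [[0.5, 0.2], [-0.3, 0.1], [-0.6, -1.1], [0.5, -1.3], [-0.2, 0.4], [0.0, 2.0], [0.0, -1.5], [0.1, 1.4]]
[0.5921 0.1446 0.1775] -7.79 [[-0.8, -1.6], [0.6, -1.4], [-1.7, -2.8], [1.4, -3.0], [-0.3, -0.3], [-0.0, 1.0], [0.3, 2.7], [0.4, 4.2]]
[ 0.2396 -0.0134  0.006 ] [-0.0066  0.0082 -0.0114]
[ 0.2435 -0.0104  0.2392] [-0.0066  0.0082 -0.0114]
[ 0.2452 -0.009   0.3459] [-0.0066  0.0082 -0.0114]
```

```bash
python3 - <<'E'
from h import *
import pickle
s0,m0,a0=pickle.load(open('pl.pkl','rb'))
s=status.observe();m=eyes.camera_model('wrist');a=eyes.camera('wrist');s2=status.observe()
pickle.dump((s,m,a),open('pl2.pkl','wb'))
for k in(s0,s,s2): print(k['time'],k['position'].round(4),np.abs(k['joint_vel']).max().round(4))
print((m['extrinsics']-m0['extrinsics']).round(4))
g=lambda x:np.float32(cv2.cvtColor(x[10:250,230:400],cv2.COLOR_BGR2GRAY))
print(cv2.phaseCorrelate(g(a0),g(a)))
E
```

```text
4.2 [0.5417 0.0788 0.2725] 0.015
4.25 [0.5415 0.0789 0.2718] 0.0141
4.3 [0.5411 0.0791 0.2712] 0.0173
[[ 0.0005 -0.0004  0.001  -0.0001]
 [-0.      0.0001 -0.0003  0.    ]
 [-0.0011  0.      0.0005 -0.0006]
 [ 0.      0.      0.      0.    ]]
((0.9318408787971748, 0.08658583439117251), 0.955030304590861)
```

```bash
python3 - <<'E'
from h import *
m=eyes.camera_model('top')
L=np.array([(-.042,.08,-.03),(.042,.08,-.03),(.042,-.08,-.03),(-.042,-.08,-.03),(0,.062,-.03),(0,-.062,-.03),(0,.047,.008),(0,-.047,.008)])
U=np.array([(42,360),(47,237),(283,264),(275,388),(70,298),(250,325),(80,319),(218,335)])
for p in ([.5921,.1468,.1781,-9.45,-24.72,-4.1],[.5921,.1446,.1775,-7.79,-25,0]):
    q=proj(m,R.from_euler('zyx',p[3:],degrees=True).apply(L)+p[:3]); q=(q-[190,180])*4+1.5
    d=q-U;print(d.round(1).tolist(), (d-d.mean(0)).std(0))
f=lambda p:(((proj(m,R.from_euler('zyx',p[3:]).apply(L)+p[:3])-[190,180])*4+1.5)-U).ravel()
r=least_squares(f,[.592,.145,.178,-.15,-.436,0]);print(r.x[:3].round(4),np.degrees(r.x[3:]).round(2),r.fun.reshape(-1,2).round(1).tolist())
r=least_squares(lambda p:f([*p,-.4363,0]),[.592,.145,.178,-.15]);print(r.x[:3].round(4),np.degrees(r.x[3:]).round(2),r.fun.reshape(-1,2).round(1).tolist())
E
```

```text
[[-0.2, -6.6], [0.3, 3.2], [-1.5, 10.7], [-4.3, -0.7], [0.5, 3.3], [-0.0, 2.8], [-3.2, 6.6], [-1.4, 11.2]] [1.62586649 5.48213393]
[[-1.7, -3.8], [-1.0, 5.5], [0.2, 7.9], [-2.8, -3.8], [-0.3, 5.2], [1.4, 0.5], [-0.0, 8.3], [3.6, 9.6]] [1.83438327 5.01333587]
[0.5965 0.1428 0.1959] [ -7.38 -16.85  -3.51] [[-0.8, -2.0], [0.7, 0.9], [0.9, 2.0], [-1.2, -1.8], [0.7, 3.6], [2.3, -1.6], [-3.2, -1.1], [0.6, -0.0]]
[0.5943 0.1432 0.1848] [-7.57] [[-2.1, -6.8], [-1.8, 1.7], [0.7, 3.4], [-1.8, -7.5], [-0.8, 1.8], [2.0, -3.5], [-0.4, 4.8], [4.1, 5.7]]
```

Call:
arm_command(
  translation=[
    [0.12, 0, 0],
    [0.24, -0.01, 0.0],
    [0.24, -0.01, 0],
    [0.24, -0.01, 0],
    [0.24, -0.01, 0],
    [0.24, -0.01, 0],
  ],
  angular=[
    [0, 0, 0],
    [0, 0, 0],
    [0, 0, 0],
    [0, 0, 0],
    [0, 0, 0],
    [0, 0, 0],
  ],
  jaw=[1, 1, 1, 1, 1, 1],
)

```text
time: 4.9
position: [0.5485, 0.1496, 0.2674]
eef_rot: [0.161, 0.745, 0.633, 0.132]
wrist_force: [0.3, -0.5, 1.6]
finger_gap: 1.001
grip_force: 0.0
```

```bash
python3 - <<'E'
from h import *
s=status.observe();print(s['position'],np.abs(s['joint_vel']).max(),s['q'].round(2))
h=[.592,.1457,.178];Rp=plateR(np.radians(-8.6))*R.from_euler('x',-2,degrees=True);T=toolR(Rp)
for z in(.1,.03,-.002): print(*cmd(h+Rp.apply([0,0,z]),T))
E
```

```text
[0.54854973 0.14960477 0.26736719] 0.006153182710176143 [ 0.52 -0.14 -0.89  1.91  0.13  0.97 -0.61]
[ 0.0205  0.0054 -0.0022] [-0.0085 -0.0113 -0.0046]
[0.0152 0.0094 0.2311] [-0.0085 -0.0113 -0.0046]
[0.0128 0.0112 0.3377] [-0.0085 -0.0113 -0.0046]
```

Call:
arm_command(
  translation=[
    [0.015, 0.01, 0.12],
    [0.015, 0.01, 0.23],
    [0.013, 0.01, 0.28],
    [0.013, 0.01, 0.31],
    [0.013, 0.01, 0.335],
    [0.013, 0.01, 0.335],
    [0.013, 0.01, 0.335],
    [0.013, 0.01, 0.335],
  ],
  angular=[
    [-0.008, -0.011, -0.005],
    [-0.008, -0.011, -0.005],
    [-0.008, -0.011, -0.005],
    [-0.008, -0.011, -0.005],
    [-0.008, -0.011, -0.005],
    [-0.008, -0.011, -0.005],
    [-0.008, -0.011, -0.005],
    [-0.008, -0.011, -0.005],
  ],
  jaw=[1, 1, 1, 1, 1, 1, 1, 1],
)

```text
time: 5.7
position: [0.5921, 0.1475, 0.1777]
eef_rot: [0.175, 0.741, 0.635, 0.129]
wrist_force: [1.3, 0.1, 0.3]
finger_gap: 1.004
grip_force: 0.0
```

```bash
python3 - <<'E'
from h import *
import pickle
h=[.592,.1457,.178];Rp=plateR(np.radians(-8.6))*R.from_euler('x',-2,degrees=True);T=toolR(Rp)
print(*cmd(h+Rp.apply([0,0,-.002]),T))
s=status.observe();m=eyes.camera_model('wrist');a=eyes.camera('wrist');pickle.dump((s,m,a),open('g0.pkl','wb'))
cv2.imwrite('pics/w3.png',a)
E
```

```text
[-0.0062  0.0009  0.006 ] [ 0.0004 -0.0008  0.0014]
```

View pics/w3.png

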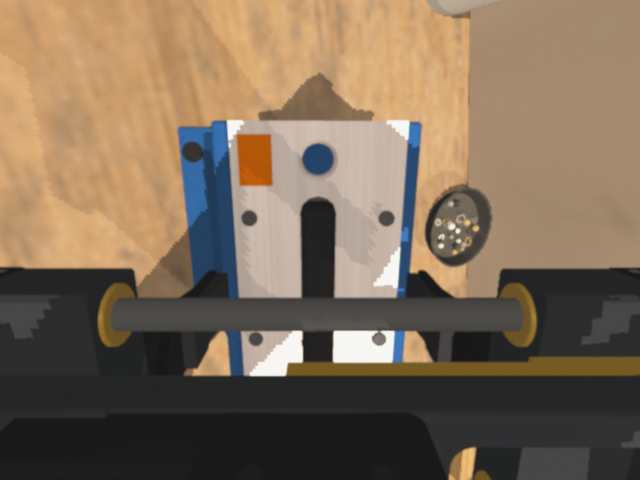

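Call:
arm_command(
  translation=[
    [0, 0, 0],
    [0, 0, 0],
    [0, 0, 0],
    [0, 0, 0],
    [0, 0, 0],
    [0, 0, 0],
    [0, 0, 0],
    [0, 0, 0],
    [0, 0, 0],
    [0, 0, 0],
  ],
  angular=[
    [0, 0, 0],
    [0, 0, 0],
    [0, 0, 0],
    [0, 0, 0],
    [0, 0, 0],
    [0, 0, 0],
    [0, 0, 0],
    [0, 0, 0],
    [0, 0, 0],
    [0, 0, 0],
  ],
  jaw=[0, 0, 0, 0, 0, 0, 0, 0, 0, 0],
)

```text
time: 6.75
position: [0.5919, 0.1474, 0.1768]
eef_rot: [0.175, 0.741, 0.635, 0.128]
wrist_force: [-0.5, -1.3, 0.8]
finger_gap: 0.173
grip_force: 0.0
```

Call:
arm_command(
  translation=[
    [0, 0, 0],
    [0, 0, 0],
    [0, 0, 0],
    [0, 0, 0],
    [0, 0, 0],
  ],
  angular=[
    [0, 0, 0],
    [0, 0, 0],
    [0, 0, 0],
    [0, 0, 0],
    [0, 0, 0],
  ],
  jaw=[0, 0, 0, 0, 0],
)

```text
time: 7.25
position: [0.5923, 0.1473, 0.1771]
eef_rot: [0.175, 0.741, 0.635, 0.129]
wrist_force: [4.2, 0.3, -0.3]
finger_gap: 0.158
grip_force: 30.0
```

Gripped at 30 N. Lift along the plate normal.

Call:
arm_command(
  translation=[
    [0, 0, -0.03],
    [0, 0, -0.07],
    [0, 0, -0.12],
    [0, 0, -0.2],
    [0, 0, -0.3],
    [0, 0, -0.4],
    [0, 0, -0.4],
    [0, 0, -0.4],
  ],
  angular=[
    [0, 0, 0],
    [0, 0, 0],
    [0, 0, 0],
    [0, 0, 0],
    [0, 0, 0],
    [0, 0, 0],
    [0, 0, 0],
    [0, 0, 0],
  ],
  jaw=[0, 0, 0, 0, 0, 0, 0, 0],
)

```text
time: 8.05
position: [0.5412, 0.1587, 0.2839]
eef_rot: [0.174, 0.742, 0.635, 0.127]
wrist_force: [0.2, -0.2, -5.3]
finger_gap: 0.159
grip_force: 30.0
```

```bash
python3 - <<'E'
from h import *
import pickle
s=status.observe();print(s['position'],s['q'].round(2),s['wrist_force'])
T=down(np.radians(-8.6))
print(*cmd([.56,.0,.30],down(np.radians(-12.7))))
print(*cmd([.58,-.08,.28],down(np.radians(-12.7))))
E
```

```text
[0.54116389 0.15868139 0.28390674] [ 0.55 -0.18 -0.95  1.89  0.13  1.01 -0.62] [ 0.23325327 -0.20009    -5.27378007]
[-0.5134  0.1489  0.0285] [0.2171 0.0098 0.0331]
[-0.7635  0.2161  0.1422] [0.2171 0.0098 0.0331]
```

Call:
arm_command(
  translation=[
    [-0.1, 0, -0.05],
    [-0.25, 0.05, -0.05],
    [-0.38, 0.1, -0.02],
    [-0.51, 0.15, 0.03],
    [-0.63, 0.18, 0.1],
    [-0.76, 0.22, 0.15],
    [-0.76, 0.22, 0.15],
    [-0.76, 0.22, 0.15],
    [-0.76, 0.22, 0.15],
  ],
  angular=[
    [0.03, 0, 0],
    [0.08, 0, 0.01],
    [0.13, 0.01, 0.02],
    [0.18, 0.01, 0.03],
    [0.217, 0.01, 0.033],
    [0.217, 0.01, 0.033],
    [0.217, 0.01, 0.033],
    [0.217, 0.01, 0.033],
    [0.217, 0.01, 0.033],
  ],
  jaw=[0, 0, 0, 0, 0, 0, 0, 0, 0],
)

```text
time: 8.95
position: [0.5829, -0.0778, 0.2777]
eef_rot: [-0.001, 0.78, 0.625, 0.001]
wrist_force: [-0.0, 0.8, -5.7]
finger_gap: 0.157
grip_force: 30.0
```

```bash
python3 - <<'E'
from h import *
import pickle
s=status.observe();m=eyes.camera_model('wrist');a=eyes.camera('wrist');pickle.dump((s,m,a),open('held.pkl','wb'))
print(s['position'],rot(s['eef_rot']).as_matrix().round(4).tolist(),np.abs(s['joint_vel']).max())
cv2.imwrite('pics/w4.png',cv2.resize(a[60:270,180:460],None,fx=2.8,fy=2.8,interpolation=cv2.INTER_CUBIC))
E
```

```text
[ 0.58294296 -0.0778412   0.27772398] [[0.2179, 0.976, -0.0], [0.976, -0.2179, 0.0033], [0.0032, -0.0007, -1.0]] 0.028296798344523283
```

View pics/w4.png

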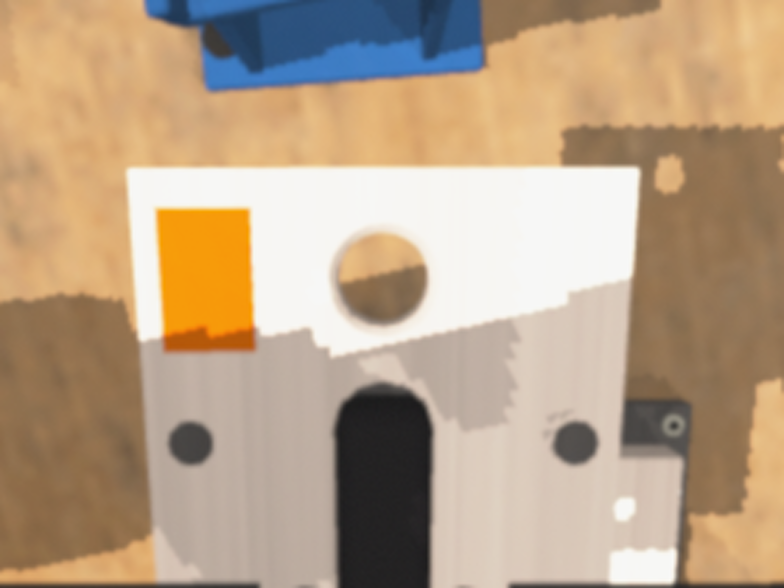

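```bash
python3 - <<'E'
from h import *
import pickle
s,m,a=pickle.load(open('held.pkl','rb'))
# refine features by image: edges of plate
g=cv2.cvtColor(a,cv2.COLOR_BGR2GRAY).astype(float)
for r in (130,150,180,200,220,250):
    print(r,g[r,222:240].astype(int).tolist(),g[r,392:412].astype(int).tolist())
S=2.8
C=lambda x,y:((x+.5)/S-.5+180,(y+.5)/S-.5+60)
T=rot(s['eef_rot'])
pts=[((-.042,.08,-.03),C(127,169)),((.042,.08,-.03),C(639,168)),((0,.062,-.03),C(381,278))]
L=np.array([p[0] for p in pts]);U=np.array([p[1] for p in pts])
P2T=toolR(R.identity()).inv()  # plate axes -> tool axes (as rotation)
def world(p,L):  # p: dx,dy,dz (plate axes, m), roll(x),tilt(y),yaw(z)
    return s['position']+(T*P2T).apply(R.from_rotvec(p[3:]).apply(L)+p[:3])
def f(p):
    e=proj(m,world(p,L))-U
    r=[]
    for x,c in((-.042,C(155,584)),(.042,C(611,584))):
        A,B=proj(m,world(p,np.array([(x,.08,-.03),(x,-.02,-.03)])))
        t=(c[1]-A[1])/(B[1]-A[1]); r.append(A[0]+t*(B[0]-A[0])-c[0])
    return np.r_[e.ravel(),r, np.array([p[4],p[5]])/.02]
r=least_squares(f,np.zeros(6));print((r.x[:3]*1e3).round(2),np.degrees(r.x[3:]).round(2),r.fun.round(2))
r2=least_squares(lambda q:f([q[0],q[1],q[2],0,0,q[3]]),np.zeros(4));print((r2.x*1e3).round(2),r2.fun.round(2))
for p in(r.x,[*r2.x[:3],0,0,r2.x[3]]): print(world(np.array(p),np.array([(0,.062,-.042),(0,-.062,-.042)])).round(4).tolist())
E
```

```text
130 [178, 178, 179, 203, 239, 246, 247, 247, 246, 246, 246, 246, 246, 246, 246, 246, 247, 247] [247, 247, 247, 247, 247, 247, 247, 247, 247, 247, 247, 247, 247, 247, 246, 227, 160, 125, 121, 120]
150 [182, 182, 183, 185, 197, 230, 245, 246, 247, 246, 246, 246, 245, 241, 214, 176, 167, 167] [247, 247, 247, 247, 247, 247, 247, 247, 247, 247, 247, 247, 247, 243, 203, 138, 119, 119, 120, 122]
180 [119, 119, 120, 120, 120, 121, 142, 205, 241, 244, 241, 235, 232, 231, 226, 195, 151, 122] [203, 202, 203, 204, 206, 206, 205, 205, 205, 204, 202, 184, 146, 119, 114, 116, 116, 118, 119, 120]
200 [118, 118, 117, 117, 118, 118, 119, 119, 130, 159, 175, 178, 175, 173, 172, 172, 172, 173] [202, 203, 204, 206, 206, 205, 205, 204, 205, 197, 164, 124, 105, 102, 103, 104, 105, 104, 105, 105]
220 [106, 102, 99, 96, 98, 103, 108, 113, 116, 125, 147, 168, 175, 174, 173, 171, 170, 162] [111, 166, 198, 204, 205, 205, 205, 205, 198, 163, 135, 129, 129, 129, 128, 128, 128, 127, 128, 128]
250 [120, 119, 117, 117, 118, 117, 116, 115, 115, 119, 126, 141, 171, 194, 200, 193, 181, 172] [207, 206, 205, 205, 206, 206, 205, 203, 202, 203, 202, 203, 203, 200, 197, 198, 199, 199, 200, 200]
[-0.59 -0.24  1.53] [ 1.41 -0.24  0.06] [-0.08 -0.38 -0.32 -0.25  0.45  0.65 -0.   -0.04 -0.21  0.05]
[-0.42  0.52  2.73  1.28] [ 0.3  -0.35 -0.76 -0.22  0.52  0.54 -0.49  0.43  0.    0.06]
[[0.5961, -0.0163, 0.239], [0.5693, -0.1373, 0.2355]]
[[0.5961, -0.0166, 0.2387], [0.5692, -0.1376, 0.2383]]
```

```bash
python3 - <<'E'
from h import *
for z in (.22,.135): print(*cmd([.6383,-.1846,z],down(np.radians(-12.75))))
print(status.observe()['position'])
E
```

```text
[-0.3095  0.2571  0.1945] [ 0.0003 -0.0014  0.0019]
[-0.3103  0.2569  0.4778] [ 0.0003 -0.0014  0.0019]
[ 0.58308928 -0.07737291  0.27855833]
```

Call:
arm_command(
  translation=[
    [-0.1, 0.08, 0.05],
    [-0.2, 0.17, 0.12],
    [-0.31, 0.257, 0.2],
    [-0.31, 0.257, 0.28],
    [-0.31, 0.257, 0.36],
    [-0.31, 0.257, 0.42],
    [-0.31, 0.257, 0.47],
    [-0.31, 0.257, 0.47],
    [-0.31, 0.257, 0.47],
    [-0.31, 0.257, 0.47],
    [-0.31, 0.257, 0.47],
  ],
  angular=[
    [0, -0.001, 0.002],
    [0, -0.001, 0.002],
    [0, -0.001, 0.002],
    [0, -0.001, 0.002],
    [0, -0.001, 0.002],
    [0, -0.001, 0.002],
    [0, -0.001, 0.002],
    [0, -0.001, 0.002],
    [0, -0.001, 0.002],
    [0, -0.001, 0.002],
    [0, -0.001, 0.002],
  ],
  jaw=[0, 0, 0, 0, 0, 0, 0, 0, 0, 0, 0],
)

```text
time: 10.1
position: [0.6396, -0.1865, 0.1402]
eef_rot: [0.002, 0.782, 0.623, 0.002]
wrist_force: [0.1, -0.5, -4.5]
finger_gap: 0.158
grip_force: 30.0
```

```bash
python3 - <<'E'
from h import *
import pickle
print(*cmd([.6383,-.1846,.135],down(np.radians(-12.75))))
s=status.observe();m=eyes.camera_model('wrist');a=eyes.camera('wrist');pickle.dump((s,m,a),open('hov.pkl','wb'))
print(s['position'],rot(s['eef_rot']).as_matrix().round(4).tolist(),np.abs(s['joint_vel']).max())
cv2.imwrite('pics/w5.png',cv2.resize(a[110:210,260:380],None,fx=6,fy=6,interpolation=cv2.INTER_CUBIC))
lw=R.from_euler('z',-.2215).apply([[0,.062,.077],[0,.062,.037]])+[.6381,-.1838,0]
hp=s['position']+(rot(s['eef_rot'])*toolR(R.identity()).inv()).apply([[-.0005,.0622,-.028],[-.0005,.0622,-.040]])
print(((proj(m,np.r_[lw,hp])-[260,110])*6+2.5).round(1))
E
```

```text
[ 0.0053 -0.0057  0.0175] [ 0.0025  0.0001 -0.0012]
[ 0.63957877 -0.18653828  0.14024948] [[0.2231, 0.9748, 0.0048], [0.9748, -0.2231, -0.0012], [-0.0001, 0.005, -1.0]] 0.005366621410386418
[[319.  269. ]
 [321.5 263.9]
 [340.  303.1]
 [340.4 298.9]]
```

View pics/w5.png

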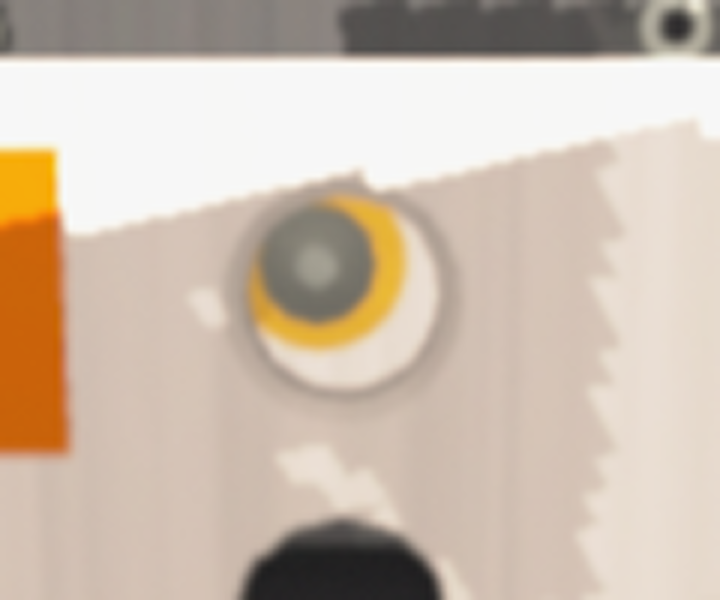

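Call:
arm_command(
  translation=[
    [0.006, -0.008, 0.0],
    [0.006, -0.008, 0.02],
    [0.006, -0.008, 0.04],
    [0.006, -0.008, 0.05],
    [0.006, -0.008, 0.05],
    [0.006, -0.008, 0.05],
    [0.006, -0.008, 0.05],
  ],
  angular=[
    [0.0025, 0, -0.001],
    [0.0025, 0, -0.001],
    [0.0025, 0, -0.001],
    [0.0025, 0, -0.001],
    [0.0025, 0, -0.001],
    [0.0025, 0, -0.001],
    [0.0025, 0, -0.001],
  ],
  jaw=[0, 0, 0, 0, 0, 0, 0],
)

```text
time: 10.85
position: [0.637, -0.1842, 0.1239]
eef_rot: [-0.001, 0.781, 0.624, -0.001]
wrist_force: [0.9, -0.6, -5.1]
finger_gap: 0.158
grip_force: 30.0
```

```bash
python3 - <<'E'
from h import *
import pickle
s0,_,_=pickle.load(open('hov.pkl','rb'))
s=status.observe();m=eyes.camera_model('wrist');a=eyes.camera('wrist')
print(s['position'],'moved tool mm',(rot(s0['eef_rot']).inv().apply(s['position']-s0['position'])*1e3).round(2),rot(s['eef_rot']).as_matrix().round(4).tolist())
c=cv2.resize(a[110:210,260:380],None,fx=6,fy=6,interpolation=cv2.INTER_CUBIC)
cv2.imwrite('pics/w6.png',c)
hp=s['position']+(rot(s['eef_rot'])*toolR(R.identity()).inv()).apply([[-.0005,.0622,-.028],[-.0005,.0622,-.040],[-.0005,.0622,-.002-s['position'][2]+.079]])
print(((proj(m,hp)-[260,110])*6+2.5).round(1))
E
```

```text
[ 0.63701191 -0.1842245   0.12390112] moved tool mm [ 1.68 -3.1  16.33] [[0.2212, 0.9752, -0.002], [0.9752, -0.2212, 0.0007], [0.0003, -0.0021, -1.0]]
[[339.7 303.4]
 [340.1 299.1]
 [340.2 297. ]]
```

View pics/w6.png

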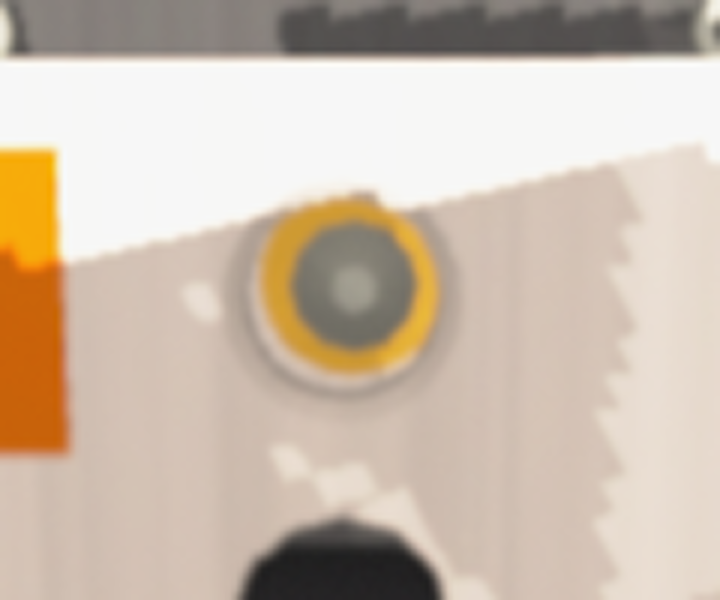

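Call:
arm_command(
  translation=[
    [0, 0.002, 0.01],
    [0, 0.002, 0.02],
    [0, 0.002, 0.03],
    [0, 0.002, 0.04],
    [0, 0.002, 0.05],
    [0, 0.002, 0.06],
    [0, 0.002, 0.07],
    [0, 0.002, 0.08],
    [0, 0.002, 0.08],
    [0, 0.002, 0.08],
  ],
  angular=[
    [-0.001, 0, 0],
    [-0.001, 0, 0],
    [-0.001, 0, 0],
    [-0.001, 0, 0],
    [-0.001, 0, 0],
    [-0.001, 0, 0],
    [-0.001, 0, 0],
    [-0.001, 0, 0],
    [-0.001, 0, 0],
    [-0.001, 0, 0],
  ],
  jaw=[0, 0, 0, 0, 0, 0, 0, 0, 0, 0],
)

```text
time: 11.9
position: [0.6373, -0.1843, 0.0996]
eef_rot: [-0.0, 0.781, 0.624, -0.0]
wrist_force: [1.2, -0.1, -4.8]
finger_gap: 0.155
grip_force: 30.0
```

Call:
arm_command(
  translation=[
    [0, 0, 0.01],
    [0, 0, 0.02],
    [0, 0, 0.03],
    [0, 0, 0.04],
    [0, 0, 0.05],
    [0, 0, 0.06],
    [0, 0, 0.06],
    [0, 0, 0.06],
  ],
  angular=[
    [0, 0, 0],
    [0, 0, 0],
    [0, 0, 0],
    [0, 0, 0],
    [0, 0, 0],
    [0, 0, 0],
    [0, 0, 0],
    [0, 0, 0],
  ],
  jaw=[0, 0, 0, 0, 0, 0, 0, 0],
)

```text
time: 12.7
position: [0.6373, -0.1843, 0.0817]
eef_rot: [-0.0, 0.781, 0.624, -0.0]
wrist_force: [-0.2, 0.2, -5.3]
finger_gap: 0.154
grip_force: 30.0
```

Call:
arm_command(
  translation=[
    [0, 0, 0.003],
    [0, 0, 0.006],
    [0, 0, 0.009],
    [0, 0, 0.011],
    [0, 0, 0.013],
    [0, 0, 0.013],
    [0, 0, 0.013],
  ],
  angular=[
    [0, 0, 0],
    [0, 0, 0],
    [0, 0, 0],
    [0, 0, 0],
    [0, 0, 0],
    [0, 0, 0],
    [0, 0, 0],
  ],
  jaw=[0, 0, 0, 0, 0, 0, 0],
)

```text
time: 13.4
position: [0.6381, -0.1833, 0.0784]
eef_rot: [-0.0, 0.781, 0.624, 0.001]
wrist_force: [0.6, 3.8, 0.7]
finger_gap: 0.158
grip_force: 30.0
```

Call:
arm_command(
  translation=[
    [0, 0, 0.002],
    [0, 0, 0.004],
    [0, 0, 0.004],
    [0, 0, 0.004],
  ],
  angular=[
    [0, 0, 0],
    [0, 0, 0],
    [0, 0, 0],
    [0, 0, 0],
  ],
  jaw=[0, 0, 0, 0],
)

```text
time: 13.8
position: [0.6381, -0.1833, 0.0782]
eef_rot: [0.0, 0.781, 0.624, 0.001]
wrist_force: [-0.8, 4.5, 6.9]
finger_gap: 0.161
grip_force: 30.0
```

```bash
python3 - <<'E'
from h import *
s=status.observe();print(s['position'],s['wrist_force'],s['ft_torque'],rot(s['eef_rot']).as_matrix().round(4)[:,2])
E
```

```text
[ 0.63812721 -0.18330444  0.0781772 ] [-0.84175988  4.45372068  6.86490326] [7.73679224e-01 2.51536277e-01 3.23528009e-04] [ 1.1e-03  8.0e-04 -1.0e+00]
```

Call:
arm_command(
  translation=[
    [0, 0, 0.004],
    [0, 0, 0.004],
    [0, 0, 0.004],
    [0, 0, 0.004],
    [0, 0, 0.004],
    [0, 0, 0.004],
  ],
  angular=[
    [0, 0, 0],
    [0, 0, 0],
    [0, 0, 0],
    [0, 0, 0],
    [0, 0, 0],
    [0, 0, 0],
  ],
  jaw=[0.25, 0.35, 0.5, 0.5, 0.5, 0.5],
)

```text
time: 14.4
position: [0.6373, -0.1845, 0.0753]
eef_rot: [-0.0, 0.781, 0.624, -0.0]
wrist_force: [-0.4, -0.1, -0.4]
finger_gap: 0.489
grip_force: 0.0
```

```bash
python3 - <<'E'
from h import *
import pickle
s=status.observe();m=eyes.camera_model('wrist');a=eyes.camera('wrist');pickle.dump((s,m,a),open('rel.pkl','wb'))
print(s['position'],s['wrist_force'],s['finger_gap'])
E
```

```text
[ 0.63726998 -0.18450145  0.07527855] [-0.43864636 -0.10402064 -0.39558312] 0.48942523647097624
```

Call:
arm_command(
  translation=[
    [0, 0, -0.05],
    [0, 0, -0.15],
    [0, 0, -0.28],
    [-0.1, 0, -0.4],
    [-0.22, 0, -0.45],
    [-0.22, 0, -0.45],
    [-0.22, 0, -0.45],
    [-0.22, 0, -0.45],
  ],
  angular=[
    [0, 0, 0],
    [0, 0, 0],
    [0, 0, 0],
    [0, 0, 0],
    [0, 0, 0],
    [0, 0, 0],
    [0, 0, 0],
    [0, 0, 0],
  ],
  jaw=[0.5, 0.5, 0.5, 0.5, 0.5, 0.5, 0.5, 0.5],
)

```text
time: 15.25
position: [0.6229, -0.2472, 0.2104]
eef_rot: [-0.001, 0.781, 0.625, 0.0]
wrist_force: [0.2, 0.5, 0.3]
finger_gap: 0.502
grip_force: 0.0
```

```bash
python3 - <<'E'
from h import *
import pickle
s=status.observe();m=eyes.camera_model('wrist');a=eyes.camera('wrist');pickle.dump((s,m,a),open('fin.pkl','wb'))
print(s['position'],s['wrist_force'],s['time'])
Q=lambda L:((proj(m,R.from_euler('z',-.2215).apply(L)+[.6381,-.1838,0])-[200,0])*3+1).round()
print(Q([(-.042,.08,.049),(.042,.08,.049),(.042,-.08,.049),(-.042,-.08,.049),(0,.062,.077),(0,-.062,.077),(0,.047,.087),(0,-.047,.087)]).tolist())
c=cv2.resize(a[0:200+65,200:440],None,fx=3,fy=3,interpolation=cv2.INTER_CUBIC)[:600]
cv2.imwrite('pics/w7.png',cv2.resize(a[0:266,200:440],None,fx=2.25,fy=2.25,interpolation=cv2.INTER_CUBIC))
print(((proj(m,R.from_euler('z',-.2215).apply([(-.042,.08,.049),(.042,.08,.049),(.042,-.08,.049),(-.042,-.08,.049),(0,.062,.077),(0,-.062,.077),(0,.047,.087),(0,-.047,.087)])+[.6381,-.1838,0])-[200,0])*2.25+.6).round().tolist())
E
```

```text
[ 0.62288977 -0.24723578  0.21044304] [0.17113862 0.46284172 0.34874771] 15.25
[[196.0, 142.0], [517.0, 141.0], [497.0, 733.0], [215.0, 733.0], [357.0, 191.0], [356.0, 695.0], [357.0, 251.0], [356.0, 647.0]]
[[147.0, 106.0], [388.0, 106.0], [372.0, 549.0], [161.0, 549.0], [268.0, 143.0], [267.0, 521.0], [268.0, 188.0], [267.0, 485.0]]
```

View pics/w7.png

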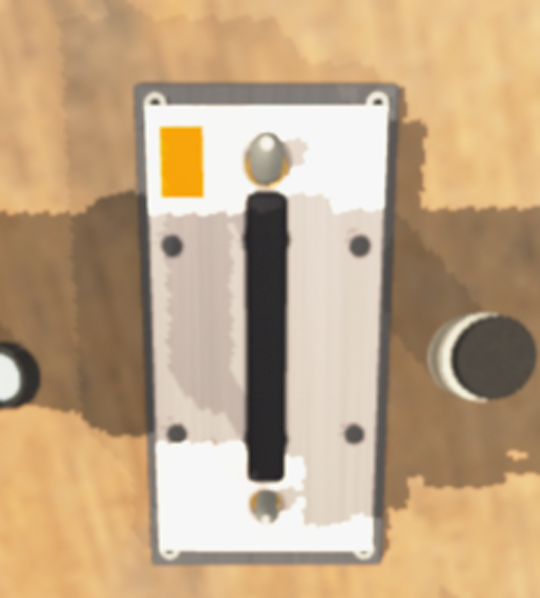

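```bash
python3 - <<'E'
from h import *
import pickle
s,m,a=pickle.load(open('fin.pkl','rb'))
g=cv2.cvtColor(a,cv2.COLOR_BGR2GRAY).astype(int)
for r in (60,225,235,240): print(r,'L',g[r,258:280].tolist(),'R',g[r,355:377].tolist())
print('top',g[36:54,300].tolist(),'bot',g[238:254,300].tolist())
def W(L): return proj(m,R.from_euler('z',-.2215).apply(L)+[.6381,-.1838,0]).round(1).tolist()
print('foot',W([(-.052,.098,.012),(.052,.098,.012),(.052,-.098,.012),(-.052,-.098,.012)]))
print('plate',W([(-.042,.08,.049),(.042,.08,.049),(.042,-.08,.049),(-.042,-.08,.049)]))
E
```

```text
60 L [156, 149, 133, 123, 124, 128, 192, 246, 247, 247, 247, 247, 237, 197, 175, 172, 172, 171, 172, 172, 172, 172] R [247, 247, 247, 247, 247, 247, 247, 247, 247, 247, 247, 247, 247, 247, 247, 247, 232, 148, 99, 90, 88, 96]
225 L [178, 176, 172, 170, 171, 172, 174, 170, 148, 130, 123, 149, 221, 246, 247, 247, 247, 247, 247, 247, 247, 247] R [217, 215, 212, 211, 213, 215, 214, 211, 212, 205, 163, 112, 89, 86, 87, 99, 120, 140, 155, 147, 132, 128]
235 L [181, 175, 172, 171, 173, 174, 174, 168, 145, 128, 126, 140, 204, 245, 247, 247, 247, 247, 247, 247, 247, 247] R [247, 247, 247, 247, 247, 247, 247, 247, 247, 247, 230, 159, 133, 128, 120, 123, 138, 164, 179, 194, 199, 200]
240 L [186, 185, 184, 181, 176, 173, 173, 169, 153, 134, 127, 129, 187, 244, 247, 247, 247, 247, 247, 247, 247, 247] R [247, 247, 247, 247, 247, 247, 247, 247, 247, 246, 212, 147, 132, 125, 117, 119, 126, 143, 176, 190, 194, 196]
top [142, 124, 121, 125, 126, 126, 126, 126, 126, 129, 175, 239, 247, 247, 247, 247, 247, 247] bot [247, 247, 247, 247, 247, 247, 238, 171, 134, 132, 132, 133, 148, 178, 195, 199]
foot [[258.9, 36.1], [378.0, 36.0], [369.7, 251.7], [266.8, 251.6]]
plate [[265.0, 46.9], [372.1, 46.8], [365.2, 243.9], [271.5, 243.9]]
```

```bash
python3 - <<'E'
from h import *
import pickle
from scipy.ndimage import map_coordinates
def edge(g,p,d):  # subpixel: strongest gradient along d near p
    t=np.arange(-5,5.01,.1);v=map_coordinates(g,[p[1]+t*d[1],p[0]+t*d[0]],order=1)
    k=np.abs(np.gradient(np.convolve(np.pad(v,5,'edge'),np.ones(11)/11,'valid')));return t[k>k.max()*.5]@k[k>k.max()*.5]/k[k>k.max()*.5].sum()
def fit(fn,z):
    s,m,a=pickle.load(open(fn,'rb'));g=cv2.cvtColor(a,cv2.COLOR_BGR2GRAY).astype(float)
    S=[]
    for x,ys in((-.042,(.075,.068,.055,-.05,-.06,-.068,-.075)),(.042,(.075,.068,.055,-.06,-.068,-.075))):
        S+=[((x,y,z),(np.sign(x),0)) for y in ys]
    for y in(.08,-.08): S+=[((x,y,z),(0,-np.sign(y))) for x in(-.03,-.02,-.01,0,.01,.02,.03)]
    L=np.array([q[0] for q in S]);D=np.array([q[1] for q in S],float)
    Wd=lambda p:R.from_euler('zyx',[p[2],p[4],p[5]]).apply(L-[0,0,z])+[p[0],p[1],p[3]]
    p0=[.6381,-.1838,-.2215,z,0,0]; u=proj(m,Wd(p0)); e=np.array([edge(g,a_,b_) for a_,b_ in zip(u,D)])
    f=lambda p:((proj(m,Wd(p))-u)*D).sum(1)-e
    r=least_squares(f,p0,loss='soft_l1',f_scale=.3)
    print(fn,'xy mm',(r.x[:2]*1e3).round(1),'yaw',np.degrees(r.x[2]).round(2),'z mm',(r.x[3]*1e3).round(1),'tilt deg',np.degrees(r.x[4:]).round(2),e.round(1).tolist())
fit('low.pkl',.037);fit('fin.pkl',.049)
E
```

```text
low.pkl xy mm [ 637.8 -183.6] yaw -12.65 z mm 36.8 tilt deg [ 0.18 -0.01] [0.4, 0.7, 0.3, 0.5, 0.3, 0.4, 0.2, -0.4, -0.5, -0.5, -0.4, -0.2, -0.3, -0.0, 0.2, -0.1, 0.0, 0.2, 0.0, -0.0, 0.0, -0.1, -0.4, -0.3, -0.2, -0.2, -0.0]
fin.pkl xy mm [ 637.4 -183.8] yaw -12.8 z mm 51.7 tilt deg [-0.19  0.2 ] [1.4, 1.5, 1.5, 1.4, 1.5, 1.6, 1.5, 0.1, 0.1, 0.1, -0.5, -0.1, 0.0, 0.8, 0.7, 0.7, 0.8, 0.7, 0.8, 0.7, 0.7, 0.8, 0.8, 0.8, 0.8, 0.8, 0.8]
```

```bash
python3 - <<'E'
from h import *
import pickle
from scipy.ndimage import map_coordinates
def edge(g,p,d):
    t=np.arange(-2.5,2.51,.1);v=map_coordinates(g,[p[1]+t*d[1],p[0]+t*d[0]],order=1)
    k=np.abs(np.gradient(np.convolve(np.pad(v,5,'edge'),np.ones(11)/11,'valid')));b=k>k.max()*.5;return t[b]@k[b]/k[b].sum()
def fit(fn):
    s,m,a=pickle.load(open(fn,'rb'));g=cv2.cvtColor(a,cv2.COLOR_BGR2GRAY).astype(float);z=.012
    S=[]
    for x in(-.052,.052): S+=[((x,y,z),(np.sign(x),0)) for y in(.092,.085,.075,-.05,-.06,-.075,-.085,-.092)]
    for y in(.098,-.098): S+=[((x,y,z),(0,-np.sign(y))) for x in(-.045,-.03,-.02,-.01,0,.01,.02,.03,.045)]
    L=np.array([q[0] for q in S]);D=np.array([q[1] for q in S],float)
    Wd=lambda p:R.from_euler('z',p[2]).apply(L-[0,0,z])+[p[0],p[1],p[3]]
    p0=[.6381,-.1838,-.2215,z]; u=proj(m,Wd(p0)); e=np.array([edge(g,a_,b_) for a_,b_ in zip(u,D)])
    r=least_squares(lambda p:((proj(m,Wd(p))-u)*D).sum(1)-e,p0,loss='soft_l1',f_scale=.2)
    print(fn,(r.x[[0,1,3]]*1e3).round(1),e.round(1).tolist())
    E=m['extrinsics'];print('cam z',E[2,3])
fit('low.pkl');fit('fin.pkl')
for c in('low','fin'):
    a=pickle.load(open(c+'.pkl','rb'))[2]
E
```

```text
low.pkl [ 638.  -183.4   10.3] [0.2, 0.6, 0.6, -0.2, 0.1, 0.1, -0.2, 0.1, 1.8, 1.2, -0.7, -0.4, -0.7, 1.1, 1.5, 0.6, -0.3, -0.4, -0.5, -0.3, -0.4, -0.5, -0.2, -0.0, -0.3, -0.9, -0.9, -0.9, -0.6, -0.7, -1.2, -0.9, -0.9, -0.7]
cam z 0.35044696234781836
fin.pkl [ 638.  -183.3   10.2] [0.4, 0.5, 0.3, -0.1, 0.1, 0.2, 0.1, -0.2, 1.6, 1.0, -0.7, -0.4, -0.6, 1.5, 1.5, 0.4, 0.1, -0.1, 0.0, -0.1, -0.2, -0.1, -0.2, -0.1, -0.2, -0.7, -1.0, -1.1, -1.1, -1.0, -1.1, -1.1, -1.1, -1.0]
cam z 0.35543055444787064
```

```bash
python3 - <<'E'
from h import *
for z in (.14,.112): print(*cmd([.6376,-.1838,z],down(np.radians(-12.7))))
E
```

```text
[0.2154 0.002  0.234 ] [-0.0006 -0.0007  0.0004]
[0.2153 0.0021 0.3274] [-0.0006 -0.0007  0.0004]
```

Call:
arm_command(
  translation=[
    [0, 0, 0],
    [0, 0, 0],
    [0, 0, 0],
    [0, 0, 0],
    [0, 0, 0],
    [0, 0, 0],
  ],
  angular=[
    [0, 0, 0],
    [0, 0, 0],
    [0, 0, 0],
    [0, 0, 0],
    [0, 0, 0],
    [0, 0, 0],
  ],
  jaw=[0, 0, 0, 0, 0, 0],
)

```text
time: 15.9
position: [0.6228, -0.2487, 0.2104]
eef_rot: [-0.0, 0.781, 0.624, -0.0]
wrist_force: [-0.0, -0.1, 0.2]
finger_gap: 0.053
grip_force: 0.0
```

Call:
arm_command(
  translation=[
    [0.1, 0, 0.05],
    [0.215, 0, 0.12],
    [0.215, 0, 0.2],
    [0.215, 0, 0.26],
    [0.215, 0, 0.3],
    [0.215, 0, 0.32],
    [0.215, 0, 0.32],
    [0.215, 0, 0.32],
    [0.215, 0, 0.32],
  ],
  angular=[
    [0, 0, 0],
    [0, 0, 0],
    [0, 0, 0],
    [0, 0, 0],
    [0, 0, 0],
    [0, 0, 0],
    [0, 0, 0],
    [0, 0, 0],
    [0, 0, 0],
  ],
  jaw=[0, 0, 0, 0, 0, 0, 0, 0, 0],
)

```text
time: 16.8
position: [0.6377, -0.1861, 0.1156]
eef_rot: [0.001, 0.782, 0.624, 0.0]
wrist_force: [0.7, -0.2, -0.7]
finger_gap: 0.007
grip_force: 0.0
```

Call:
arm_command(
  translation=[
    [0, 0, 0.007],
    [0, 0, 0.014],
    [0, 0, 0.02],
    [0, 0, 0.025],
    [0, 0, 0.025],
    [0, 0, 0.025],
  ],
  angular=[
    [0, 0, 0],
    [0, 0, 0],
    [0, 0, 0],
    [0, 0, 0],
    [0, 0, 0],
    [0, 0, 0],
  ],
  jaw=[0, 0, 0, 0, 0, 0],
)

```text
time: 17.4
position: [0.637, -0.1858, 0.1068]
eef_rot: [-0.0, 0.781, 0.624, -0.0]
wrist_force: [0.2, -0.4, -0.1]
finger_gap: 0.005
grip_force: 0.0
```

Call:
arm_command(
  translation=[
    [0, 0, 0.003],
    [0, 0, 0.006],
    [0, 0, 0.009],
    [0, 0, 0.009],
    [0, 0, 0.009],
  ],
  angular=[
    [0, 0, 0],
    [0, 0, 0],
    [0, 0, 0],
    [0, 0, 0],
    [0, 0, 0],
  ],
  jaw=[0, 0, 0, 0, 0],
)

```text
time: 17.9
position: [0.6371, -0.1858, 0.1046]
eef_rot: [-0.0, 0.781, 0.624, -0.0]
wrist_force: [-0.6, 0.4, 3.1]
finger_gap: 0.012
grip_force: 1.5
```

Call:
arm_command(
  translation=[
    [0, 0, 0.004],
    [0, 0, 0.008],
    [0, 0, 0.008],
    [0, 0, 0.008],
  ],
  angular=[
    [0, 0, 0],
    [0, 0, 0],
    [0, 0, 0],
    [0, 0, 0],
  ],
  jaw=[0, 0, 0, 0],
)

```text
time: 18.3
position: [0.6371, -0.1858, 0.1044]
eef_rot: [0.0, 0.781, 0.624, -0.0]
wrist_force: [-6.4, 1.6, 13.6]
finger_gap: -0.001
grip_force: 6.9
```

Call:
arm_command(
  translation=[
    [0, 0, -0.02],
    [0, 0, -0.08],
    [0, 0, -0.2],
    [0, 0, -0.36],
    [-0.1, 0, -0.36],
    [-0.2, 0, -0.36],
    [-0.2, 0, -0.36],
    [-0.2, 0, -0.36],
  ],
  angular=[
    [0, 0, 0],
    [0, 0, 0],
    [0, 0, 0],
    [0, 0, 0],
    [0, 0, 0],
    [0, 0, 0],
    [0, 0, 0],
    [0, 0, 0],
  ],
  jaw=[0, 0, 0, 0, 0, 0, 0, 0],
)

```text
time: 19.1
position: [0.6234, -0.2453, 0.2091]
eef_rot: [-0.001, 0.782, 0.623, -0.0]
wrist_force: [0.1, 0.4, -0.4]
finger_gap: 0.004
grip_force: 0.0
```

```bash
python3 - <<'E'
from h import *
import pickle
s=status.observe();m=eyes.camera_model('wrist');a=eyes.camera('wrist')
_,m0,a0=pickle.load(open('fin.pkl','rb'))
def ln(m,a):  # plate end rows -> top-face height from its 160 mm length, along column 300
    g=cv2.cvtColor(a,cv2.COLOR_BGR2GRAY).astype(float)[:,300]; d=np.diff(g)
    u=30+np.argmax(d[30:120]);v=200+np.argmin(d[200:264]); w=lambda k:(np.arange(k-2,k+3)+.5)@abs(d[k-2:k+3])/abs(d[k-2:k+3]).sum()
    o=[w(u),w(v)]
    L=np.linspace(.04,.06,81); x=[np.linalg.norm(at_z(m,(300,o[0]),z)-at_z(m,(300,o[1]),z)) for z in L]
    return o,np.interp(.16,x[::-1],L[::-1])
print(ln(m0,a0),ln(m,a),s['position'],s['wrist_force'],s['time'])
E
```

```text
([np.float64(46.13636363636363), np.float64(244.77826086956523)], np.float64(0.051574905166187714)) ([np.float64(48.385245901639344), np.float64(247.26724137931035)], np.float64(0.05156696690726473)) [ 0.62337348 -0.24528298  0.20914281] [ 0.12518449  0.3667278  -0.43879022] 19.1
```

```bash
python3 -c "
from station import job_done; print(job_done())"
```

```text
the job is handed in; nothing more can be done
None
```

The mould is closed and handed in at about 19 s: the top half is over both pins (orange end on the big pin), level to about 0.2°, and released; its height read 2–3 mm high in the camera, but it met a hard stop and did not move under a 14 N press, so I took it as seated. No verdict came back.

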